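# Throw the gear lever of the turntable drive into its marked notch

### The arm

A 6-joint arm with a two-finger parallel gripper is mounted at the origin on a cart in front of the work surface, level with it; the furniture and walls round the work are solid. World frame = base frame: x ahead of the robot, y to its left, z up, the work surface at z = 0. Lengths are in m, angles in rad, forces in N, time in s.
With the tool pointing down it reaches from about 0.375 to 0.975 m from the base axis. Payload 3.8 kg.
Tool frame: the origin (TCP) lies at the very end of the fingers, on their centre line; the grasp point (between the pads) lies arm.grasp_offset behind it (arm.grasp_offset is the distance from the TCP to the grasp point, in m); z points along the fingers, y is the line along which they close (so a half turn about z gives the same grasp; the last joint's range is limited). The gripper opens to 85 mm and grips with 20 to 120 N. Pads are 22 mm wide; open, the fingers measure 114 mm over their backs; the gripper's body (76 mm by 85 mm) begins 54 mm behind the grasp point. The pads swing forward as they close: fully open they stand 13 mm farther back than shut.
Start: joints at [1.151, 0.264, 1.604, -0, 1.274, -0.037], TCP at [0.252, 0.626, 0.231] pointing down, gripper open.
Joint ranges: [-2.63, 2.63], [-0.94, 2.18], [0.31, 2.57], [-1.31, 4.45], [0, 2.66], [-2.55, 2.55]. Speed limits (rad/s): [2.57, 2.57, 3.14, 3.14, 3.14, 3.14].

### API

Orientations are given as a 3x3 rotation matrix whose columns are the frame's x, y, z axes.
In Python, from workcell import read_state, grab_frame, job, arm gives the robot as it stands. The module is installed in compiled form; this text tells all that it offers.
- The arm moves only by the tool play_rows, never from a script. Its argument "commands" is a list of rows, each an object of numbers: "grip": the gripper command: -1 is shut, 1 is fully open, values between are in proportion; "tx", "ty", "tz": the shift along the world's x, y, z in m; "twist": the turn about the world's z in rad. In form: [{"grip": .., "tx": .., "ty": .., "tz": .., "twist": ..}, ...]. A call has 1 to 20 rows; each row shifts and turns the commanded pose from where the row before left it; what a row does not reach is not made up. A row lasts 1/8 s, in which the tool goes at most 62.5 mm and 10.7 degrees, less where a joint would pass 70% of its speed; a pose out of reach is approached as far as the arm can. A call is refused whole if a number of a shift passes 0.0625 or a number of a turn 0.188, either way. A call with a gripper value outside its range is refused whole. The fingers move at their own pace and stop on an object; "force" is the grip in N (left out, the last holds). Time passes only in rows, so rows that do not move let the fingers close. It gives the time, the measured TCP pose, the force, the opening and the grip force at its end, in the units of the state.
- read_state(): the state, without advancing time (a new reading comes with each control period).
- grab_frame(name): name is "scene" or "top"; returns a dict with "pixels" (400x640x3 uint8, red, green, blue), "fovy" (degrees; the focal length in pixels is half the picture's height over the tangent of half this angle, whatever the lens; pixels are square), "cx", "cy" (the principal point, pixels), "dist" ([k1, k2, p1, p2, k3] as OpenCV has them; the pictures are not rectified), "world_from_camera" (4x4, takes a point from camera to world coordinates). Camera axes: x right, y down, z forward; pixel columns grow to the right and rows downward; lengths in m; the calibration is good to about 2 mm. A picture is of the moment at which its call begins. There is no depth.
- job.close_job(): hands the job in; it is judged then, once.
The state is a dict: "time_s": time; "joints": joint angles; "joint_vel": joint speeds; "joint_torque": joint torques, N m; "position": TCP position; "ee_rot": TCP orientation; "force": force on the tool from outside, world axes, zero at the start; "torque": the same for the moment, N m; "grip_width": opening from 0.0 (shut) to 1.0 (fully open); "finger_force": force on a finger pad.
Only numpy, scipy, OpenCV 4.12 (cv2) and the standard library are available. Lean on these libraries where they do the work, as an engineer would, in place of code of your own. Each camera call takes 0.05 s, during which the arm holds its last target. There are 200 camera calls.

### The job

The hand-cranked turntable drive stands in neutral for the rotation lesson. Throw its gear lever out of the middle notch and into the end notch on the side of the one-pip marker plate, fully home in the notch. If the clutch teeth inside meet face to face the lever stops short: do not force it, but work the hand crank until the teeth find their gaps and the lever drops home. Leave the things standing round the drive where they are.

Things in the scene. Friction and masses are not known exactly. Their poses are not given: they have to be found in the camera images.
- gear_unit: The drive: grey cast gear case fixed to the bench, 130 mm (x) by 250 mm (y), top at 70 mm, on a 148 x 268 mm foot plate. Origin on the bench under the vertical crank axis; y runs along the case (case from y = -165 to +85 mm), z up. From -y to +y: turntable, hand crank, gear lever. A four-tooth clutch hidden inside joins crank and turntable in either end notch of the lever.
- quadrant: Steel plate with three notches on the +y end face of the unit, which the lever's roller rides; same origin and axes as the unit. It lies at y = 89 to 95 mm, reaches x = -54 to +54 mm and is at most 124 mm high. The push needed at the knob to leave the middle notch rises to 8 to 11 N; past the crest (lever at 0.20 rad) the spring snaps the lever on towards the end notch.
- gear_lever (a joint): Angle of the lever (rad) about a level axis along the unit's y, at x = 0, y = 106, z = 40 mm of the unit. 0 = middle notch, upright; positive leans to the unit's +x; +0.40 or -0.40 = home in an end notch; stops at 0.46. If clutch teeth meet face to face it stops at about 0.28 (a push of 20 N only strains it to 0.33), stays there sprung, and snaps home by itself once the crank has been turned to where teeth face gaps.
- lever_knob (a point): Middle of the lever's black knob, 124 mm from the lever's swing axis, so 164 mm above the bench when upright. The knob is 30 mm across and 32 mm tall: from 18 mm below this point to 14 mm above it. Below it are a thin stem and a flat bar 14 mm wide.
- crank_knob (a point): Middle of the crank's upright black knob: 117 mm above the bench, 46 mm from the vertical crank axis (x = 0, y = 0 of the unit), 24 mm across, 38 mm tall. The arm beneath has its upper face at 95 mm. It turns either way without end and takes under 5 N at the knob. Teeth face gaps over about 20 of every 90 degrees of crank angle; where these lie cannot be seen.
- turntable: Aluminium turntable, 104 mm across, on a vertical axis at y = -112 mm of the unit; upper face at 89 mm, clamp nut to 99 mm. Origin on its axis at the case top. It may turn.
- one_pip_plate: Dark steel marker plate 46 x 22 x 3 mm with one bright round pip 15 mm across, screwed to the top of the case beside the quadrant, at x = +41 or -41 mm, y = 62 mm of the unit: it marks the end notch on its own side of the unit (x > 0: lever at +0.40, x < 0: lever at -0.40). Origin under its centre.
- two_pip_plate: Equal marker plate with two pips, on the other side: the other drive direction, not wanted now. Origin under its centre.
- weight_100: Brass 100 g weight, 29 mm across, 34 mm high, loose on the bench beside the drive; bystander. Origin under its centre.
- parts_tin: Dark green tin with its lid shut, 75 x 107 x 35 mm, loose on the bench behind the drive; bystander. Origin under its centre.
- rubber_stopper: Red-brown rubber stopper, 32 mm across, 28 mm high, loose; bystander. Origin under its centre.

How it is judged:
At the end, for the whole second after the job is handed in: the lever rests at least 0.36 rad over on the side of the one-pip plate (seated in that notch), still; weight, tin and stopper within 20 mm of where they stood (((value of joint gear_lever above 0.36 rad and x of one_pip_plate in the frame of gear_unit above 0 m) or (value of joint gear_lever below -0.36 rad and x of one_pip_plate in the frame of gear_unit below 0 m)) and velocity of joint gear_lever between -0.1 and 0.1 rad/s and distance of each of weight_100, parts_tin, rubber_stopper from where it was at the start of the episode below 0.02 m); the robot touches nothing.
It fails at once if the drive is forced: a push of more than 45 N on it (contact force between any of the fingers, the arm and gear_unit above 45 N).
It fails at once if a bystander is tipped over (angle between any of weight_100, parts_tin, rubber_stopper's own z axis and vertical above 0.5 rad).
It also fails if it takes over 48 s, if anything falls off the work surface, if the arm or the gripper's body presses on something with over 40 N, if the wrist force passes 120 N, or if a joint passes its speed limit or range.

## Working session

There is one attempt and no reset: what is moved stays moved. The work goes in short steps, Python scripts to look and compute and a tool call to move; the robot and the scene stay as the last step left them, time stands still between calls to the robot, and variables do not carry over. Pictures are saved under pics/ and viewed, at most 10 in all, crops included, and the job is handed in when it is done.

Besides the shell and the picture viewer there is one more tool, called as a command line: name --argument value ..., lists and objects as JSON in quotes. play_rows: Moves the arm, as the interface text tells. Its arguments: {"type":"object","properties":{"commands":{"type":"array"},"force":{"type":"number"}},"required":["commands"]}

```bash
mkdir -p pics; cat > h.py <<'E'
import numpy as np, cv2
from workcell import read_state, grab_frame, job, arm
def K(f):
    h=f["pixels"].shape[0]; F=h/2/np.tan(np.radians(f["fovy"])/2)
    return np.array([[F,0,f["cx"]],[0,F,f["cy"]],[0,0,1.]])
def ray(f,uv):
    p=cv2.undistortPoints(np.array([[uv]],float),K(f),np.array(f["dist"],float))[0,0]
    T=np.array(f["world_from_camera"]); return T[:3,3],T[:3,:3]@np.array([p[0],p[1],1.])
def atz(f,uv,z):
    o,d=ray(f,uv); return o+d*(z-o[2])/d[2]
def proj(f,P):
    T=np.linalg.inv(np.array(f["world_from_camera"]))
    return cv2.projectPoints(np.array(P,float).reshape(-1,3),cv2.Rodrigues(T[:3,:3])[0],T[:3,3],K(f),np.array(f["dist"],float))[0].reshape(-1,2)
def tri(a,b):
    (o1,d1),(o2,d2)=a,b; s=np.linalg.lstsq(np.c_[d1,-d2],o2-o1,rcond=None)[0]
    p,q=o1+d1*s[0],o2+d2*s[1]; return (p+q)/2,np.linalg.norm(p-q)
def save(f,n): cv2.imwrite("pics/"+n,cv2.cvtColor(f["pixels"],cv2.COLOR_RGB2BGR))
E
python3 - <<'E'
from h import *
import pickle
for n in("scene","top"):
    f=grab_frame(n); save(f,n+"1.png"); pickle.dump(f,open(n+".pkl","wb"))
    print(n,f["fovy"],np.round(f["world_from_camera"],3).tolist())
s=read_state(); print(s["position"],s["ee_rot"],arm.grasp_offset,s["time_s"])
E
```

```text
scene 54.91007740600097 [[0.793, -0.344, 0.502, 0.091], [-0.609, -0.436, 0.663, -0.881], [-0.009, -0.832, -0.555, 0.609], [0.0, 0.0, 0.0, 1.0]]
top 43.15966605131773 [[0.026, -0.993, 0.116, 0.409], [-0.999, -0.024, 0.022, -0.326], [-0.019, -0.116, -0.993, 0.973], [0.0, 0.0, 0.0, 1.0]]
[0.25182762 0.62552089 0.23003292] [[-9.27619680e-01  3.73524985e-01 -9.02991454e-04]
 [ 3.73526060e-01  9.27617632e-01 -1.95233877e-03]
 [ 1.08383487e-04 -2.14831870e-03 -9.99997686e-01]] 0.0187 0.1
```

View pics/scene1.png

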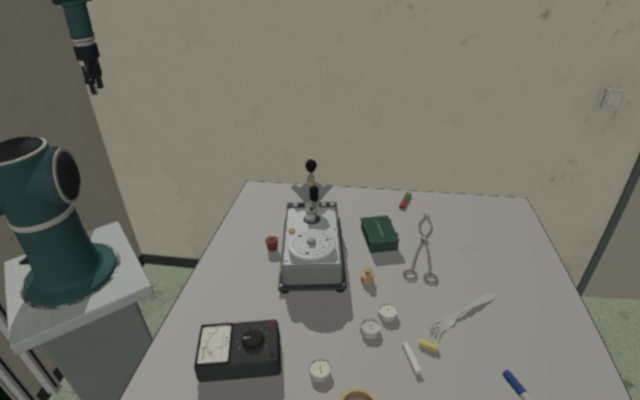

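View pics/top1.png

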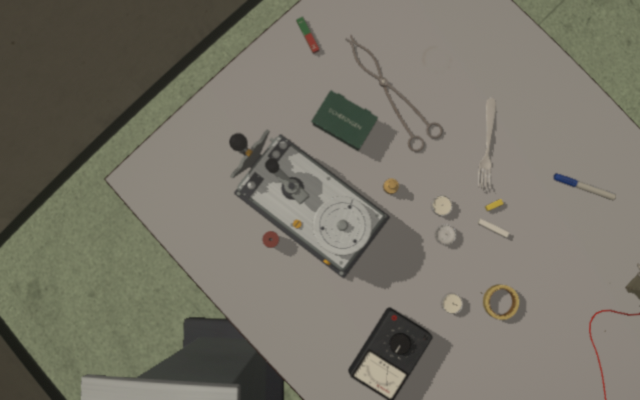

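The scene view shows the drive with the lever knob at (311,165) and the crank knob at (314,193). In the top view the lever knob is at (239,143), the crank knob at about (272,166), the turntable at (342,226), the tin at (345,121), the weight at (391,186) and the stopper at (271,239). I'll zoom in to read the pips.

```bash
python3 - <<'E'
import cv2
a=cv2.imread("pics/top1.png")[120:290,220:400]; cv2.imwrite("pics/topc.png",cv2.resize(a,None,fx=3.5,fy=3.5,interpolation=3))
a=cv2.imread("pics/scene1.png")[150:300,255:415]; cv2.imwrite("pics/scenec.png",cv2.resize(a,None,fx=4,fy=4,interpolation=3))
E
```

```text
(no output)
```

View pics/topc.png

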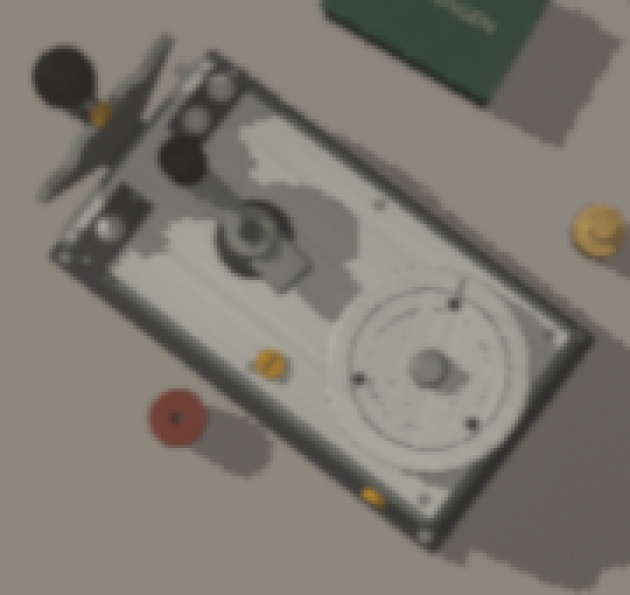

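View pics/scenec.png

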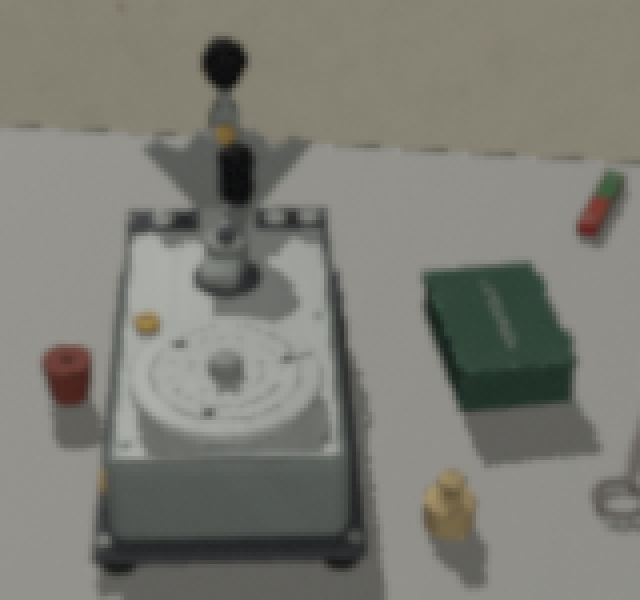

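The one-pip plate is at top-crop (110,228) and the two-pip plate at (197,122)/(220,88). The one-pip side is the stopper side, which is unit −x. Next I fit the unit's pose from both views.

```bash
python3 - <<'E'
from h import *
import pickle
from scipy.optimize import least_squares
t=pickle.load(open("top.pkl","rb")); s=pickle.load(open("scene.pkl","rb"))
k=["nut","lever","crank","one","two"]
pt=dict(nut=(342.9,225.1),lever=(238.6,142),crank=(272.3,165.5),one=(251.4,185.1),two=(279.6,150))
ps=dict(nut=(311.5,240.5),lever=(311,165.5),crank=(313.75,193),one=(295,204.25),two=(327.9,203.9))
M=dict(nut=(0,-112,97),lever=(0,106,164),one=(-41,62,73),two=(41,62,73))
for n in k: p,g=tri(ray(t,pt[n]),ray(s,ps[n])); print(n,np.round(p,4),round(g,4))
def W(v,m):
    c,q=np.cos(v[2]),np.sin(v[2]); m=np.array(m)/1000
    return np.array([v[0]+c*m[0]-q*m[1],v[1]+q*m[0]+c*m[1],m[2]])
def res(v): return np.concatenate([np.r_[proj(t,W(v,M[n]))[0]-pt[n],proj(s,W(v,M[n]))[0]-ps[n]] for n in M])
c0=atz(t,(292,186),.09)
r=least_squares(res,[c0[0],c0[1],-.6],loss="soft_l1"); v=r.x; print(v,np.round(r.fun,1))
np.save("unit.npy",v)
for n in M: print(n,np.round(W(v,M[n]),4))
p=atz(t,pt["crank"],.132); d=p[:2]-v[:2]; print("crank",p,np.hypot(*d),np.degrees(np.arctan2(d[1],d[0])))
print("ux",np.cos(v[2]),np.sin(v[2]))
for n,a in dict(stopper=(271,239),weight=(391,186)).items(): print(n,atz(t,a,.03))
E
```

```text
nut [ 0.46   -0.3512  0.0969] 0.0005
lever [ 0.5885 -0.1752  0.1635] 0.0003
crank [ 0.5579 -0.2272  0.1191] 0.0008
one [ 0.5285 -0.1858  0.0771] 0.0015
two [ 0.5948 -0.2349  0.0763] 0.0006
[ 0.52604047 -0.26030872 -0.6294315 ] [-0.3  0.1  0.  -0.2 -0.5  0.  -0.1 -0.3  0.3  0.2  0.7  1.2 -0.  -0.2
  0.   0.9]
nut [ 0.4601 -0.3508  0.097 ]
lever [ 0.5884 -0.1746  0.164 ]
one [ 0.5294 -0.1861  0.073 ]
two [ 0.5957 -0.2343  0.073 ]
crank [ 0.55603012 -0.22894451  0.132     ] 0.04339461975615088 46.28343012416005
ux 0.8083623068588448 -0.5886852986527239
stopper [ 0.43481268 -0.21978663  0.03      ]
weight [ 0.53993733 -0.44241539  0.03      ]
```

play_rows --commands '[{"grip": -1, "tx": 0.024, "ty": -0.052, "tz": 0.0, "twist": -0.182}, {"grip": -1, "tx": 0.024, "ty": -0.052, "tz": 0.0, "twist": -0.182}, {"grip": -1, "tx": 0.024, "ty": -0.052, "tz": 0.0, "twist": -0.182}, {"grip": -1, "tx": 0.024, "ty": -0.052, "tz": 0.0, "twist": -0.182}, {"grip": -1, "tx": 0.024, "ty": -0.052, "tz": 0.0, "twist": -0.182}, {"grip": -1, "tx": 0.024, "ty": -0.052, "tz": 0.0, "twist": -0.182}, {"grip": -1, "tx": 0.024, "ty": -0.052, "tz": 0.0, "twist": -0.182}, {"grip": -1, "tx": 0.024, "ty": -0.052, "tz": 0.0, "twist": -0.182}, {"grip": -1, "tx": 0.024, "ty": -0.052, "tz": 0.0, "twist": -0.182}, {"grip": -1, "tx": 0.024, "ty": -0.052, "tz": 0.0, "twist": -0.182}, {"grip": -1, "tx": 0.024, "ty": -0.052, "tz": 0.0, "twist": 0}, {"grip": -1, "tx": 0.024, "ty": -0.052, "tz": 0.0, "twist": 0}, {"grip": -1, "tx": 0.024, "ty": -0.052, "tz": 0.0, "twist": 0}, {"grip": -1, "tx": 0.024, "ty": -0.052, "tz": 0.0, "twist": 0}, {"grip": -1, "tx": 0.024, "ty": -0.052, "tz": 0.0, "twist": 0}, {"grip": -1, "tx": 0.024, "ty": -0.052, "tz": 0.0, "twist": 0}, {"grip": -1, "tx": 0, "ty": 0, "tz": 0, "twist": 0}]' --force 20

```text
time_s: 2.22
position: [0.6366, -0.2096, 0.2298]
ee_rot: [[0.594, 0.804, -0.001], [0.804, -0.594, -0.001], [-0.001, -0.001, -1.0]]
force: [-0.4, 0.7, -1.1]
grip_width: -0.0
finger_force: 0.0
```

play_rows --commands '[{"grip": -1, "tx": 0, "ty": 0, "tz": -0.042, "twist": 0}, {"grip": -1, "tx": 0, "ty": 0, "tz": -0.042, "twist": 0}, {"grip": -1, "tx": -0.008, "ty": 0.006, "tz": 0, "twist": 0}, {"grip": -1, "tx": -0.008, "ty": 0.006, "tz": 0, "twist": 0}, {"grip": -1, "tx": -0.004, "ty": 0.003, "tz": 0, "twist": 0}, {"grip": -1, "tx": -0.004, "ty": 0.003, "tz": 0, "twist": 0}, {"grip": -1, "tx": -0.004, "ty": 0.003, "tz": 0, "twist": 0}, {"grip": -1, "tx": 0, "ty": 0, "tz": 0, "twist": 0}]'

```text
time_s: 3.22
position: [0.6099, -0.1856, 0.1495]
ee_rot: [[0.591, 0.807, 0.005], [0.807, -0.591, -0.002], [0.001, 0.005, -1.0]]
force: [3.4, -3.1, 3.4]
grip_width: -0.005
finger_force: 2.3
```

play_rows --commands '[{"grip": -1, "tx": -0.004, "ty": 0.003, "tz": 0, "twist": 0}, {"grip": -1, "tx": -0.004, "ty": 0.003, "tz": 0, "twist": 0}, {"grip": -1, "tx": -0.004, "ty": 0.003, "tz": 0, "twist": 0}]'

```text
time_s: 3.6
position: [0.5998, -0.1781, 0.1498]
ee_rot: [[0.591, 0.807, 0.009], [0.807, -0.591, -0.004], [0.001, 0.009, -1.0]]
force: [8.5, -6.7, 4.5]
grip_width: -0.003
finger_force: 5.7
```

```bash
python3 - <<'E'
from h import *
s=read_state(); print(s["position"],s["force"],s["torque"])
f=grab_frame("scene"); save(f,"s2.png")
a=f["pixels"][100:270,230:410,::-1]; cv2.imwrite("pics/s2c.png",cv2.resize(a,None,fx=3.5,fy=3.5,interpolation=3))
E
```

```text
[ 0.59975069 -0.17810718  0.14981331] [ 8.46147601 -6.74814075  4.53113227] [-1.05935324 -1.31756931  0.04517409]
```

View pics/s2c.png

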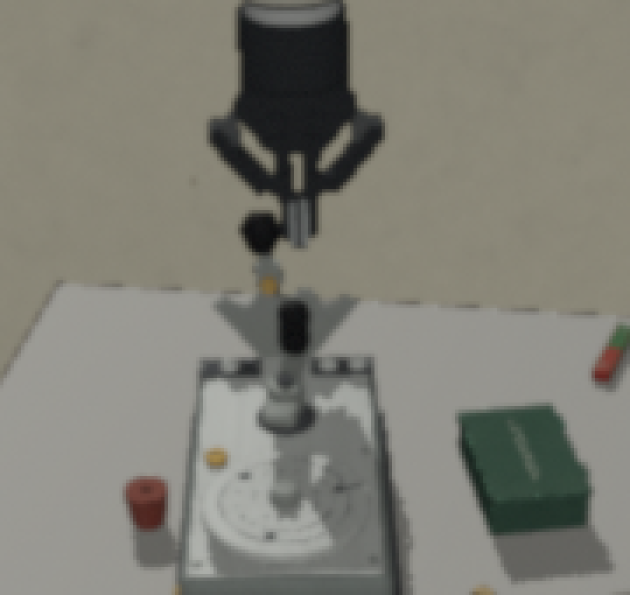

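The closed finger bears on the knob at crop (262,232) and the lever leans about 0.1 rad to the left, towards the one-pip side. I'll keep pushing.

play_rows --commands '[{"grip": -1, "tx": -0.0032, "ty": 0.0024, "tz": 0, "twist": 0}, {"grip": -1, "tx": -0.0032, "ty": 0.0024, "tz": 0, "twist": 0}, {"grip": -1, "tx": -0.0024, "ty": 0.0018, "tz": 0, "twist": 0}, {"grip": -1, "tx": 0, "ty": 0, "tz": 0, "twist": 0}]'

```text
time_s: 4.15
position: [0.5858, -0.1685, 0.1459]
ee_rot: [[0.591, 0.807, -0.003], [0.807, -0.591, 0.001], [-0.001, -0.003, -1.0]]
force: [-0.1, 0.8, -0.0]
grip_width: 0.001
finger_force: 0.0
```

```bash
python3 - <<'E'
from h import *
v=np.load("unit.npy"); c,q=np.cos(v[2]),np.sin(v[2])
f=grab_frame("scene")
def knob(a):
    m=np.array([124*np.sin(a),106,40+124*np.cos(a)])/1000
    return [v[0]+c*m[0]-q*m[1],v[1]+q*m[0]+c*m[1],m[2]]
for a in(-.2,-.28,-.33,-.4): print(a,np.round((proj(f,knob(a))[0]-[270,130])*6,0), np.round(knob(a),4))
a=f["pixels"][130:220,270:370,::-1]; cv2.imwrite("pics/s3c.png",cv2.resize(a,None,fx=6,fy=6,interpolation=3))
E
```

```text
-0.2 [187. 218.] [ 0.5685 -0.1601  0.1615]
-0.28 [164. 223.] [ 0.5607 -0.1544  0.1592]
-0.33 [150. 228.] [ 0.556  -0.151   0.1573]
-0.4 [131. 235.] [ 0.5494 -0.1462  0.1542]
```

View pics/s3c.png

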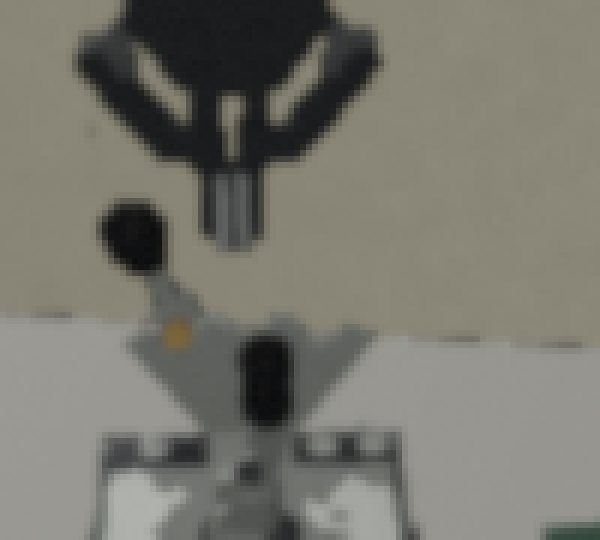

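The knob is at crop (134,236). The model puts it at (131,235) for −0.40 rad and (164,223) for −0.28, so the lever looks home. I'll retreat and confirm from both views.

play_rows --commands '[{"grip": -1, "tx": 0.02, "ty": -0.0148, "tz": 0.01, "twist": 0}, {"grip": -1, "tx": 0.02, "ty": -0.0148, "tz": 0.04, "twist": 0}, {"grip": -1, "tx": 0.03, "ty": -0.02, "tz": 0.05, "twist": 0}, {"grip": -1, "tx": 0.04, "ty": -0.03, "tz": 0.03, "twist": 0}, {"grip": -1, "tx": 0.04, "ty": -0.03, "tz": 0, "twist": 0}, {"grip": -1, "tx": 0, "ty": 0, "tz": 0, "twist": 0}, {"grip": -1, "tx": 0, "ty": 0, "tz": 0, "twist": 0}]'

```text
time_s: 5.08
position: [0.7365, -0.2784, 0.2754]
ee_rot: [[0.591, 0.807, -0.003], [0.807, -0.591, 0.002], [-0.001, -0.003, -1.0]]
force: [0.2, 0.0, -0.9]
grip_width: 0.002
finger_force: 0.0
```

```bash
python3 - <<'E'
from h import *
v=np.load("unit.npy"); c,q=np.cos(v[2]),np.sin(v[2])
def knob(a):
    m=np.array([124*np.sin(a),106,40+124*np.cos(a)])/1000
    return [v[0]+c*m[0]-q*m[1],v[1]+q*m[0]+c*m[1],m[2]]
o=[]
for n,k in(("top",5),("scene",5)):
    f=grab_frame(n); P=np.array([proj(f,knob(a))[0] for a in(-.28,-.36,-.4)]); 
    x,y=np.round(P[2]).astype(int)
    g=f["pixels"].max(2)[y-22:y+23,x-22:x+23]; m=(g<55).astype(np.uint8)
    N,L,S,C=cv2.connectedComponentsWithStats(m); 
    print(n,np.round(P,1).tolist(),[(S[i,4],(C[i]+[x-22,y-22]).round(1).tolist()) for i in range(1,N) if S[i,4]>15])
    o.append(cv2.resize(f["pixels"][y-30:y+40,x-30:x+50,::-1],(400,350),interpolation=3))
cv2.imwrite("pics/fin.png",np.hstack(o))
E
```

```text
top [[225.8, 158.9], [222.6, 163.7], [221.1, 166.1]] [(np.int32(184), [221.5, 165.6])]
scene [[297.3, 167.2], [293.7, 168.4], [291.9, 169.1]] [(np.int32(92), [291.9, 169.1]), (np.int32(26), [312.2, 188.8])]
```

View pics/fin.png

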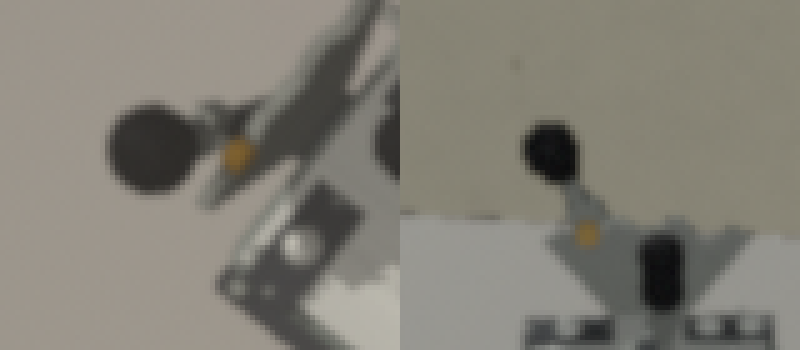

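Both views put the lever at about −0.40 rad, on the one-pip side. The measured knob is at top (221.5,165.6) against a predicted (221.1,166.1), and at scene (291.9,169.1), exactly as predicted. The arm is clear, so I'm handing in.

```bash
python3 -c "
from workcell import job
print(job.close_job())"
```

```text
the job is handed in; nothing more can be done
None
```

The lever is in the end notch on the one-pip side at about −0.40 rad, confirmed from both cameras; it dropped home on the push, so the crank was not needed, the bystanders were not touched, and the job was handed in with the arm clear (no verdict was returned).

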